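# Snap the pink massage head onto its stud and keep it pressed

## Task

Lift the pink massage head out of its cavity in the grey tray, set it over the steel stud on top of the pink massager and press it straight down until it clicks past the snap and sits fully home on the white shoulder. Do not let go: keep gripping the head and keep pressing down firmly, with about 10 newtons (the weight of a kilogram), and finish while still holding and pressing. Leave the white head in its cavity, leave the jar, soap dish and tumbler where they stand, and do not turn the turntable.

Things in the scene. Friction and masses are not known exactly. Their poses are not given: they have to be found in the camera images.
- pink_head_center (a point): centre of the loose pink massage head, 28 mm above its underside, z up; 56 mm tall, about 60 g. Below: a round skirt 42 mm across, 22 mm tall, hollow from below (mouth 21 mm, inner lip 4 mm tall, hollow 18 mm deep). Above: a solid round neck 32 mm across, 22 to 56 mm above the underside: grip here. Stands upright, skirt down, in either of the two cavities.
- white_head_center (a point): the same point on the white head, same shape and size, in the other cavity; it must stay there
- tray_top (a point): centre of the top face of the fixed grey tray, 100 mm (x) by 240 mm (y), 22 mm tall; two round cavities 45 mm across and 14 mm deep lie at y = +55 and -55 mm from this point. A head in its cavity stands 42 mm above the tray's top, its neck beginning 8 mm above it.
- stud_seat (a point): centre of the flat white shoulder (50 mm across) on top of the pink massager, at the foot of its upright steel stud, z up, 80 mm above the table; the stand is 116 mm across. Fully home, the head's underside rests on the shoulder and the head's centre is 28 mm above this point.
- stud_top (a point): top of the stud, 16 mm above the shoulder; 17 mm thick, tapered tip. Four sprung balls, 8.5 mm above the shoulder, stick out to 24.6 mm across. The head's lip meets them about 12 mm above home; the force climbs to a peak of some 6 N about 9 mm above home, then falls off, and 3 mm above home the balls spring out over the lip (the click). It rises again once home.
- massager (a joint): how far the massager with its stud has sunk into its sprung stand, m: 0 unloaded, grows when pressed down, stop at 0.010. It sinks about 1 mm per 2 N after the first 1 N.
- jar: amber jar at the far side, 64 mm across, 55 mm tall, origin at its underside; leave it
- tumbler: white tumbler at the far side, 72 mm across, 100 mm tall, origin at its underside; leave it
- soap_dish: blue soap dish at the far side, 90 by 130 mm, origin at its underside; leave it
- turntable (a joint): angle of the turntable on the left side of the work surface (250 mm across, carrying a brown bottle, a clear dosing cup and a steel tin), rad from how it stands at the start; leave it unturned

How it is judged:
On the way, in this order (a step that is already met when the one before it is completed fails the run):
1. the pink head is lifted clear out of its cavity, in the gripper (z of pink_head_center in the frame of tray_top above 0.038 m and contact force between pink_head and the fingers above 0.5 N), for 0.1 s.
2. the pink head has clicked past the snap and sits home on the shoulder (z of pink_head_center in the frame of stud_seat between 0.025 and 0.03 m and horizontal distance between pink_head_center and stud_seat below 0.003 m), for 0.2 s.
At the end, for the whole second after the job is handed in: the pink head sits home on the stud (within 2 mm in height, 3 mm sideways, 0.1 rad upright), the fingers still hold it (over 3 N), and it is still pressed down so that the sprung massager is at least 2 mm sunk (about 5 N) (all of step 2 and angle between the z axis of pink_head_center and the z axis of stud_seat, either way round below 0.1 rad and value of joint massager above 0.002 m and contact force between pink_head and the fingers above 3 N); the arm keeps its last pose, push and grip.
It fails at once if the white head is moved out of its place (distance of white_head_center from where it was at the start of the episode above 0.015 m).
It fails at once if the jar, tumbler or soap dish is pushed about (distance of any of jar, tumbler, soap_dish from where it was at the start of the episode above 0.03 m).
It fails at once if the turntable is turned (value of joint turntable above 0.15 rad or value of joint turntable below -0.15 rad).
It also fails if it takes over 42 s, if anything falls off the work surface, if the arm or the gripper's body presses on something with over 40 N, if the wrist force passes 120 N, or if a joint passes its speed limit or range.

## Robot

A 6-joint arm with a two-finger parallel gripper is mounted at the origin on the work surface. World frame = base frame: x ahead of the robot, y to its left, z up, the work surface at z = 0. Lengths are in m, angles in rad, forces in N, time in s.
With the tool pointing down it reaches from about 0.275 to 0.825 m from the base axis. Payload 4.9 kg.
Tool frame: the origin (TCP) lies midway between the tips of the shut fingers; the grasp point (between the pads) lies 19 mm behind it (bot.grip_depth is the distance from the TCP to the grasp point, in m); y points along the fingers, x is the direction in which the jaws open and shut, and the axes are right-handed (so a half turn about y gives the same grasp; the last joint's range is limited). The gripper opens to 85 mm and grips with 20 to 120 N. Pads are 22 mm wide; open, the fingers measure 114 mm over their backs; the gripper's body (76 mm by 85 mm) begins 54 mm behind the grasp point. The pads swing forward as they close: fully open they stand 13 mm farther back than shut.
Start: joints at [1.133, 0.326, -0.193, 1.052, 0, 1.437], TCP at [0.165, 0.525, 0.231] pointing down, gripper open.
Joint ranges: [-2.65, 2.65], [-0.97, 1.79], [-1.3, 1.35], [-1.93, 2.1], [-1.47, 1.37], [-3.14, 3.14]. Speed limits (rad/s): [2.57, 2.57, 3.14, 3.14, 3.14, 3.14].

## Interface

Orientations are given as a unit quaternion [w, x, y, z].
In Python, from cell import bot gives the robot as it stands. Calls block until the motion is done:
- bot.move_pose(position, orientation): joint-space move of the TCP to a pose.
- bot.move_linear(position, speed=0.15, rotation=None, until_force=None): straight line of the TCP; rotation=None keeps the orientation; speed is the mean speed in m/s. With until_force (N) it stops when the force on the tool has changed by that much, and returns True; else False.
- bot.goto_joints(angles): joint-space move.
- bot.set_gripper(opening, grasp_force=None): opening from 0.0 (shut) to 1.0 (fully open); grasp_force is the grip in N (None keeps the last); returns when the fingers have stopped.
- bot.wait(seconds).
- bot.solve_ik(position, orientation): joint angles nearest the present ones, or None.
- bot.camera(name): name is "scene" or "top"; returns the picture (400x640x3 uint8, red, green, blue); there is no depth.
- bot.calibration(name): a dict with "mtx" (3x3 intrinsics, pixels), "extrinsics" (4x4, takes a point from world to camera coordinates). Camera axes: x right, y down, z forward; pixel columns grow to the right and rows downward; lengths in m; the calibration is good to about 2 mm. A picture is of the moment at which its call begins. calibration takes no time and is no camera call.
A pose or a line that the arm cannot do raises bot.PlanningError and nothing moves.
- bot.close_job(): hands the job in, once; it reports no verdict.
Trained networks look in the newest picture that a camera, given by its name, has taken for a name from the list of things; names that differ only in an ending like _2 or _b are one class to them, and where a whole thing is asked for, a point or a joint stands for the part that bears it (a point fixed in the world has none). Each returns a list of dicts, best first, with "confidence" (0 to 1); they miss things now and then, are a little off and sometimes report something else, mostly with a low value. They report only what shows in the picture. A call takes as long as a camera call.
- bot.search_frame(camera, thing): "bbox" ([left, top, width, height] in pixels, round what is visible of it).
Readings, each from a call of its own:
- bot.read_clock(): time.
- bot.read_joint_positions(): joint angles.
- bot.read_joint_vel(): joint speeds.
- bot.read_joint_efforts(): joint torques, N m.
- bot.read_position(): TCP position.
- bot.read_tool_rot(): TCP orientation.
- bot.read_ft_force(): force on the tool from outside, world axes, zero at the start.
- bot.read_moment(): the same for the moment, N m.
- bot.read_gripper_width(): opening from 0.0 (shut) to 1.0 (fully open).
Only numpy, scipy, OpenCV 4.12 (cv2) and the standard library are available. Lean on these libraries where they do the work, as an engineer would, in place of code of your own. Each camera call takes 0.05 s, during which the arm holds its last target.

## Working session

There is one attempt and no reset: what is moved stays moved. The work goes in short steps, each a Python script; the robot and the scene stay as the last script left them, time stands still between calls to the robot, and variables do not carry over. Pictures are saved under pics/ and viewed, and the job is handed in when it is done.

```bash
mkdir -p pics; ls; python3 - <<'E'
from cell import bot
import cv2
for n in("scene","top"):
    im=bot.camera(n); cv2.imwrite(f"pics/{n}0.png",im[...,::-1])
    c=bot.calibration(n); print(n,c["mtx"].tolist(),c["extrinsics"].round(4).tolist())
    for t in("pink_head_center","white_head_center","tray_top","stud_seat","stud_top","massager"):
        try: print(t,[(d["bbox"],round(d["confidence"],2)) for d in bot.search_frame(n,t)[:3]])
        except Exception as e: print(t,e)
print(bot.read_tool_rot(),bot.read_position(),bot.read_clock(),bot.grip_depth)
E
```

```text
pics
scene [[424.89185855835046, 0.0, 317.7128401990922], [0.0, 424.89185855835046, 196.223677706577], [0.0, 0.0, 1.0]] [[0.8904, 0.4552, -0.0041, -0.5992], [0.2313, -0.4602, -0.8572, 0.0129], [-0.3921, 0.7623, -0.515, 1.2592], [0.0, 0.0, 0.0, 1.0]]
pink_head_center [([317.6, 178.7, 12.0, 15.2], 0.77)]
white_head_center [([304.3, 200.3, 15.1, 17.5], 0.77)]
tray_top [([288.8, 179.8, 57.9, 58.2], 0.72)]
stud_seat [([186.3, 252.5, 35.2, 30.9], 0.84)]
stud_top [([184.7, 251.5, 39.2, 36.2], 0.57)]
massager [([184.6, 251.2, 40.3, 38.7], 0.71)]
top [[397.59752485643065, 0.0, 324.36682569640317], [0.0, 397.59752485643065, 200.802149906522], [0.0, 0.0, 1.0]] [[-0.0088, -1.0, 0.0018, 0.1411], [-0.988, 0.0084, -0.1544, 0.6139], [0.1544, -0.0031, -0.988, 1.3173], [0.0, 0.0, 0.0, 1.0]]
pink_head_center [([270.2, 214.4, 21.6, 14.2], 0.54), ([280.1, 157.1, 20.8, 19.2], 0.18)]
white_head_center [([306.9, 209.2, 15.1, 15.1], 0.69)]
tray_top []
stud_seat [([400.4, 229.1, 24.2, 22.3], 0.7)]
stud_top [([400.0, 229.4, 25.5, 20.8], 0.9)]
massager [([403.2, 229.5, 20.2, 22.6], 0.92)]
[-0.56989849  0.56990288  0.41857805 -0.41859149] [0.16452286 0.52481388 0.23129282] 0.7 0.0187
```

View pics/scene0.png

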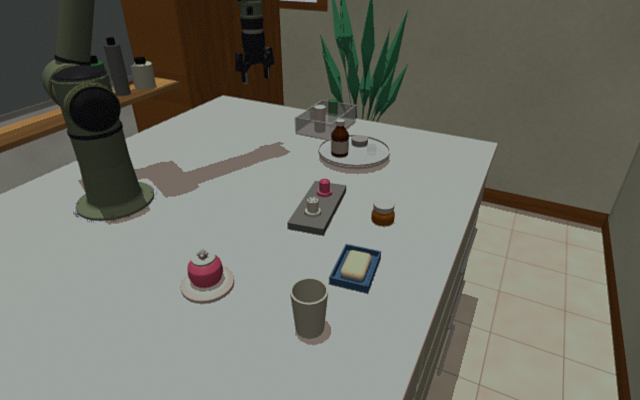

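View pics/top0.png

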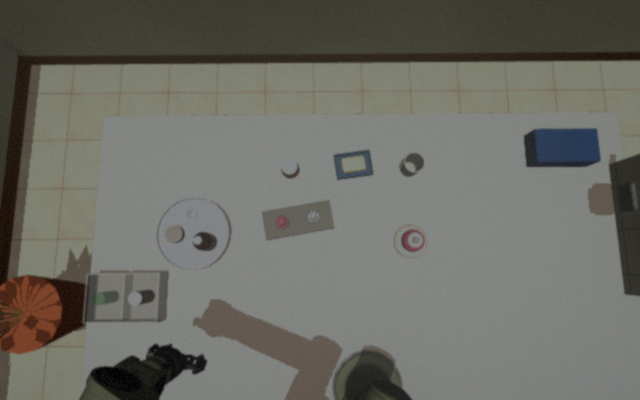

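```bash
python3 - <<'E'
import cv2
a=cv2.imread("pics/top0.png")[130:280,220:460]
cv2.imwrite("pics/top0c.png",cv2.resize(a,(800,500),interpolation=cv2.INTER_CUBIC))
a=cv2.imread("pics/scene0.png")[150:310,150:390]
cv2.imwrite("pics/scene0c.png",cv2.resize(a,(800,533),interpolation=cv2.INTER_CUBIC))
E
```

```text
(no output)
```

View pics/top0c.png

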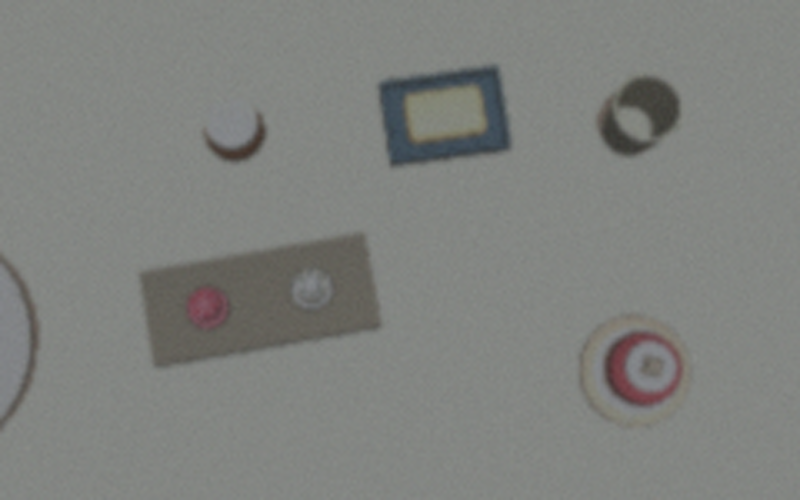

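View pics/scene0c.png

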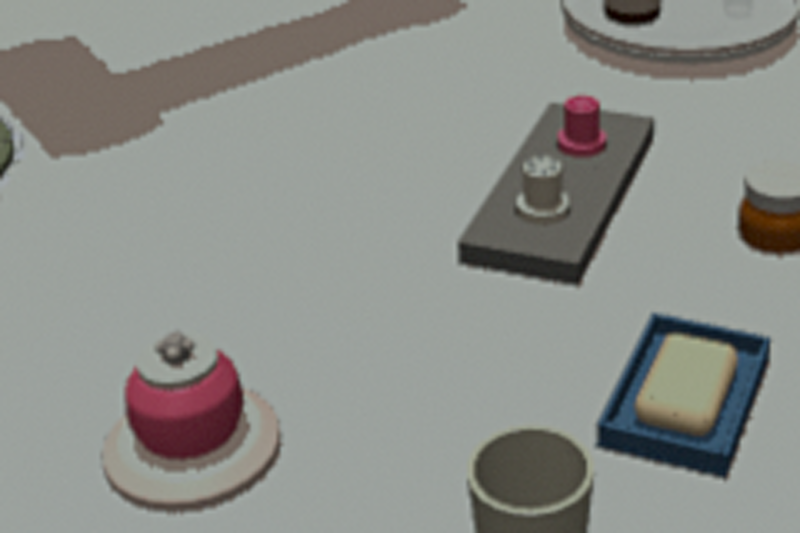

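The scene picture shows the pink head at about (324,187) at the far end of the tray, the white head at (313,206), and the massager stud at (203,254). In the top view the pink head is at about (282,221), the white at (314,217) and the stud at (415,240). I'll now refine these to subpixel accuracy from averaged frames.

```bash
cat > vis.py <<'E'
import numpy as np, cv2
from cell import bot
from scipy.optimize import minimize
def avg(n,k=6): return np.mean([bot.camera(n).astype(np.float32) for _ in range(k)],0)
def proj(n,P):
    c=bot.calibration(n); E=c["extrinsics"]; P=np.atleast_2d(P)
    q=(P@E[:3,:3].T+E[:3,3])@c["mtx"].T
    return q[:,:2]/q[:,2:]
def ray(n,uv,z):
    c=bot.calibration(n);E=c["extrinsics"];R=E[:3,:3];o=-R.T@E[:3,3]
    d=R.T@np.linalg.inv(c["mtx"])@np.array([uv[0],uv[1],1]);return o+d*(z-o[2])/d[2]
E
python3 - <<'E'
from vis import *
for n in("scene","top"):
    a=avg(n);np.save(f"pics/{n}.npy",a)
    E=bot.calibration(n)["extrinsics"];print(n,"campos",-E[:3,:3].T@E[:3,3])
    c=a[130:280,220:460] if n=="top" else a[150:310,150:390]
    cv2.imwrite(f"pics/{n}1c.png",cv2.resize(np.clip(c*1.6,0,255)[...,::-1],(800,500),interpolation=cv2.INTER_CUBIC))
t=np.load("pics/top.npy").round().astype(int)
print("tophead");print(t[213:230,272:292,0]-t[213:230,272:292,1])
print("topstud")
print(t[222:258,392:430,0]-t[222:258,392:430,1])
for uv,z in(((282,221.5),.064),((415.6,239.8),.09)): print(ray("top",uv,z))
for uv,z in(((324,181),.064),((203,254),.09)): print(ray("scene",uv,z))
E
```

```text
scene campos [ 1.02423294 -0.68116876  0.6570864 ]
top campos [0.40431225 0.1399844  1.3960001 ]
tophead
[[ 2  2  2  2  1  1  3  2  2  2  3  2  2  1  2  2  3  3  2  3]
 [ 1  2  2  2  2  2  1  2  3  2  2  2  1  1  1  2  1  2  2  2]
 [ 2  2  1  1  2  1  3  5  6  8  8  6  5  2  3  2  2  2  1  2]
 [ 2  3  3  3  2  4  7 14 24 27 27 22 16 10  5  3  3  2  2  2]
 [ 3  2  2  3  4 10 21 34 44 41 41 38 33 23 14  6  3  3  2  2]
 [ 2  1  3  3  9 24 36 46 52 46 47 48 41 33 26 16  5  2  3  3]
 [ 2  3  2  6 17 36 46 46 46 43 45 46 41 38 35 24  9  2  2  3]
 [ 3  3  2  9 26 44 49 44 40 40 42 43 41 41 34 29 14  3  2  2]
 [ 1  2  3 11 29 44 48 43 40 38 40 47 49 40 33 31 15  4  3  2]
 [ 2  2  3  9 28 42 47 46 41 41 41 43 44 37 30 30 17  4  1  3]
 [ 3  3  3  7 26 42 50 47 43 46 46 40 35 30 31 32 16  5  4  2]
 [ 3  2  3  7 21 38 44 44 41 43 44 38 33 31 33 29 11  4  3  2]
 [ 2  3  3  4 13 26 36 36 34 34 35 33 31 32 33 22  7  3  2  3]
 [ 2  2  3  2  6 15 27 33 33 34 34 32 34 32 23 11  4  2  2  2]
 [ 1  1  3  1  2  6 15 23 29 31 32 31 28 21 11  4  3  2  2  3]
 [ 3  2  3  1  3  3  5  9 15 20 20 17 13  8  4  3  2  2  2  3]
 [ 2  1  2  2  3  3  3  4  4  7  7  6  4  3  2  2  2  3  2  2]]
topstud
[[-3 -4 -3 ... -3 -2 -3]
 [-3 -3 -2 ... -2 -3 -3]
 [-2 -3 -3 ... -3 -3 -3]
 ...
 [-2 -2 -2 ... -2 -3 -3]
 [-1 -2 -3 ... -2 -3 -3]
 [-2 -4 -2 ... -3 -3 -3]]
[0.5432577  0.27890125 0.064     ]
[ 0.47658746 -0.16181162  0.09      ]
[0.55016966 0.2806161  0.064     ]
[ 0.48365216 -0.16235245  0.09      ][ WARN:0@9.485] global loadsave.cpp:1063 imwrite_ Unsupported depth image for selected encoder is fallbacked to CV_8U.
```

View pics/top1c.png

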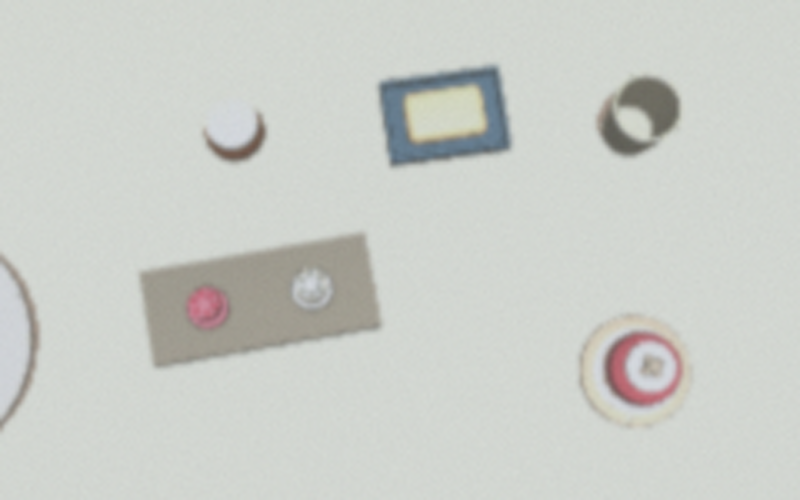

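```bash
cat > fit.py <<'E'
from vis import *
from scipy.optimize import least_squares
S=8
def raster(polys,box,signs):
    u0,v0,w,h=box; m=np.zeros((h*S,w*S),np.float32)
    for p,s in zip(polys,signs):
        q=((p-[u0,v0]+0.5)*S*16-8).round().astype(np.int32)
        cv2.fillPoly(m,[q.reshape(-1,1,2)],float(s),shift=4)
    m=cv2.resize(m,(w,h),interpolation=cv2.INTER_AREA)
    return cv2.GaussianBlur(m,(0,0),0.7)
def hull(p): return cv2.convexHull(p.astype(np.float32)).reshape(-1,2).astype(float)
th=np.linspace(0,2*np.pi,72,endpoint=False)
def circ(x,y,z,r): return np.c_[x+r*np.cos(th),y+r*np.sin(th),np.full(72,z)]
def crop(a,box): u,v,w,h=box; return a[v:v+h,u:u+w]
def opt(img,model,x0,step):
    def f(x):
        m=model(x); A=np.c_[m.ravel(),np.ones(m.size)]
        c,r,_,_=np.linalg.lstsq(A,img.ravel(),rcond=None); return float(np.sum((A@c-img.ravel())**2))/img.var()/img.size
    best=None
    sim=np.vstack([x0]+[np.array(x0)+np.eye(len(x0))[i]*step[i] for i in range(len(x0))])
    for _ in range(2):
        r=minimize(f,sim[0],method="Nelder-Mead",options=dict(initial_simplex=sim,xatol=1e-4,fatol=1e-6,maxiter=600))
        sim=np.vstack([r.x]+[r.x+np.eye(len(x0))[i]*step[i]*.5 for i in range(len(x0))])
    return r.x,r.fun
def head_polys(n,x,y,z0,zc):
    # z0 underside, zc: visible from
    return [hull(proj(n,np.r_[circ(x,y,max(z0,zc),.021),circ(x,y,z0+.022,.021)])),hull(proj(n,np.r_[circ(x,y,z0+.022,.016),circ(x,y,z0+.056,.016)]))]
E
cat > f1.py <<'E'
from fit import *
T=np.load("pics/top.npy");C=np.load("pics/scene.npy")
for n,a,hb,tb,sb in(("top",T,(268,208,30,28),(255,192,88,56),(388,218,46,44)),("scene",C,(308,170,32,32),(280,172,76,68),(176,240,64,68))):
    rg=a[...,0]-a[...,1]
    # pink head
    x,f=opt(crop(rg,hb),lambda x:raster(head_polys(n,x[0],x[1],.008,.022),hb,[1,1]),[.546,.28],[.01,.01]); print(n,"pink head",x.round(4),round(f,3))
    # tray: brightness, ignoring heads => clamp
    g=crop(a,tb).mean(2); bg=np.median(g[:2]);
    def traym(x):
        c,s=np.cos(x[2]),np.sin(x[2]); L=np.array([[i*.05,j*.12,k] for i in(-1,1) for j in(-1,1) for k in(0,.022)])
        W=np.c_[x[0]+c*L[:,0]-s*L[:,1],x[1]+s*L[:,0]+c*L[:,1],L[:,2]]
        return raster([hull(proj(n,W))],tb,[1])
    img=(np.clip(g,0,None)); 
    x0=[.545,.225,-.1 if n=='top' else -.1]
    best=min((opt(img,traym,[.545,.225,w],[.01,.01,.1]) for w in(.15,-.15)),key=lambda t:t[1])
    x,f=best; yv=np.array([-np.sin(x[2]),np.cos(x[2])]); print(n,"tray",x.round(4),round(f,3),"cavities",(x[:2]+.055*yv).round(4),(x[:2]-.055*yv).round(4))
    # massager: pink body = barrel hull of circles, minus shoulder
    def mm(x):
        sh=hull(proj(n,circ(x[0],x[1],.080,.025))); st=hull(proj(n,np.r_[circ(x[0],x[1],.080,.0085),circ(x[0],x[1],.0885,.0123),circ(x[0],x[1],.096,.006)]))
        body=hull(np.vstack([proj(n,circ(x[0],x[1],x[2]+dz*x[4],x[3]*np.sqrt(1-dz*dz))) for dz in np.linspace(-.95,.95,15)]))
        return raster([body,sh,st],sb,[1,0,0])
    x,f=opt(crop(rg,sb),mm,[.48,-.162,.045,.036,.03],[.006,.006,.008,.004,.008]); print(n,"stud",x.round(4),round(f,3))
E
python3 f1.py
```

```text
top pink head [0.5463 0.2839] 0.027
top tray [0.5544 0.2292 0.1668] 0.041 cavities [0.5452 0.2835] [0.5635 0.175 ]Traceback (most recent call last):
  File "f1.py", line 22, in <module>
    x,f=opt(crop(rg,sb),mm,[.48,-.162,.045,.036,.03],[.006,.006,.008,.004,.008]); print(n,"stud",x.round(4),round(f,3))
        ~~~^^^^^^^^^^^^^^^^^^^^^^^^^^^^^^^^^^^^^^^^^^^^^^^^^^^^^^^^^^^^^^^^^^^^^
  File "fit.py", line 22, in opt
    r=minimize(f,sim[0],method="Nelder-Mead",options=dict(initial_simplex=sim,xatol=1e-4,fatol=1e-6,maxiter=600))
    res = _minimize_neldermead(fun, x0, args, callback, bounds=bounds,
                               **options)
    fxc = func(xc)
    fx = function(np.copy(x), *(wrapper_args + args))
  File "fit.py", line 17, in f
    m=model(x); A=np.c_[m.ravel(),np.ones(m.size)]
  File "f1.py", line 20, in mm
    body=hull(np.vstack([proj(n,circ(x[0],x[1],x[2]+dz*x[4],x[3]*np.sqrt(1-dz*dz))) for dz in np.linspace(-.95,.95,15)]))
                         ~~~~^^^^^^^^^^^^^^^^^^^^^^^^^^^^^^^^^^^^^^^^^^^^^^^^^^^^^^
  File "vis.py", line 6, in proj
    c=bot.calibration(n); E=c["extrinsics"]; P=np.atleast_2d(P)
ValueError: time passes only in moves, steps and waits
```

```bash
sed -i 's/^def avg/CAL={n:{k:np.array(v) for k,v in bot.calibration(n).items() if k in("mtx","extrinsics")} for n in("top","scene")}\ndef avg/; s/c=bot.calibration(n)/c=CAL[n]/' vis.py; python3 f1.py; python3 -c "
from cell import bot;print(bot.read_clock())"
```

```text
top pink head [0.5463 0.2839] 0.027
top tray [0.5544 0.2292 0.1668] 0.041 cavities [0.5452 0.2835] [0.5635 0.175 ]
top stud [ 0.4777 -0.1613  0.0526  0.0359  0.0399] 0.038
scene pink head [0.549  0.2841] 0.09
scene tray [0.5588 0.23   0.1658] 0.178 cavities [0.5497 0.2843] [0.5678 0.1758]
scene stud [ 0.4834 -0.1647  0.0505  0.0362  0.0405] 0.094
1.3
```

```bash
cat > rob.py <<'E'
import numpy as np
from cell import bot
from scipy.spatial.transform import Rotation as R
def q(phi):
    x=np.array([np.cos(phi),np.sin(phi),0]);y=np.array([0,0,-1.]);M=np.c_[x,y,np.cross(x,y)]
    a=R.from_matrix(M).as_quat(); return np.array([a[3],*a[:3]])
E
python3 - <<'E'
from rob import *
w=bot.read_tool_rot();print(R.from_quat([*w[1:],w[0]]).as_matrix().round(2).tolist())
for phi in np.arange(-np.pi,np.pi,np.pi/6)+.166:
    o=[bot.solve_ik(p,q(phi)) for p in([.547,.284,.031],[.547,.284,.2],[.48,-.163,.2],[.48,-.163,.1])]
    print(round(phi,2),[None if a is None else np.round(a,2).tolist() for a in o])
E
```

```text
[[0.3, 0.0, -0.95], [0.95, 0.0, 0.3], [0.0, -1.0, -0.0]]
-2.98 [[0.36, 0.64, -0.25, 0.69, 0.0, -1.38], [0.36, 0.47, -0.06, 1.04, 0.0, -1.38], [-0.47, 0.27, -0.35, 0.95, 0.0, -2.21], [-0.47, 0.38, -0.49, 0.7, 0.0, -2.21]]
-2.45 [[0.36, 0.64, -0.25, 0.69, 0.0, -1.9], [0.36, 0.47, -0.06, 1.04, 0.0, -1.9], [-0.47, 0.27, -0.35, 0.95, 0.0, -2.73], [-0.47, 0.38, -0.49, 0.7, 0.0, -2.73]]
-1.93 [[0.36, 0.64, -0.25, 0.69, 0.0, -2.42], [0.36, 0.47, -0.06, 1.04, 0.0, -2.42], [-0.47, 0.27, -0.35, 0.95, 0.0, 3.03], [-0.47, 0.38, -0.49, 0.7, 0.0, 3.03]]
-1.4 [[0.36, 0.64, -0.25, 0.69, 0.0, -2.95], [0.36, 0.47, -0.06, 1.04, 0.0, -2.95], [-0.47, 0.27, -0.35, 0.95, 0.0, 2.5], [-0.47, 0.38, -0.49, 0.7, 0.0, 2.5]]
-0.88 [[0.36, 0.64, -0.25, 0.69, 0.0, 2.81], [0.36, 0.47, -0.06, 1.04, 0.0, 2.81], [-0.47, 0.27, -0.35, 0.95, 0.0, 1.98], [-0.47, 0.38, -0.49, 0.7, 0.0, 1.98]]
-0.36 [[0.36, 0.64, -0.25, 0.69, 0.0, 2.29], [0.36, 0.47, -0.06, 1.04, 0.0, 2.29], [-0.47, 0.27, -0.35, 0.95, 0.0, 1.46], [-0.47, 0.38, -0.49, 0.7, 0.0, 1.46]]
0.17 [[0.36, 0.64, -0.25, 0.69, 0.0, 1.76], [0.36, 0.47, -0.06, 1.04, 0.0, 1
[... 189 characters left out ...]
5, 0.0, 0.41], [-0.47, 0.38, -0.49, 0.7, 0.0, 0.41]]
1.21 [[0.36, 0.64, -0.25, 0.69, 0.0, 0.72], [0.36, 0.47, -0.06, 1.04, 0.0, 0.72], [-0.47, 0.27, -0.35, 0.95, 0.0, -0.12], [-0.47, 0.38, -0.49, 0.7, 0.0, -0.12]]
1.74 [[0.36, 0.64, -0.25, 0.69, 0.0, 0.19], [0.36, 0.47, -0.06, 1.04, 0.0, 0.19], [-0.47, 0.27, -0.35, 0.95, 0.0, -0.64], [-0.47, 0.38, -0.49, 0.7, 0.0, -0.64]]
2.26 [[0.36, 0.64, -0.25, 0.69, 0.0, -0.33], [0.36, 0.47, -0.06, 1.04, 0.0, -0.33], [-0.47, 0.27, -0.35, 0.95, 0.0, -1.16], [-0.47, 0.38, -0.49, 0.7, 0.0, -1.16]]
2.78 [[0.36, 0.64, -0.25, 0.69, 0.0, -0.85], [0.36, 0.47, -0.06, 1.04, 0.0, -0.85], [-0.47, 0.27, -0.35, 0.95, 0.0, -1.69], [-0.47, 0.38, -0.49, 0.7, 0.0, -1.69]]
```

```bash
python3 - <<'E'
from rob import *
import cv2
bot.move_pose([.547,.284,.235],q(.166))
bot.set_gripper(0.65,60)
bot.move_linear([.547,.284,.10],speed=.15)
for n,b in(("top",(200,150,240,150)),("scene",(220,80,240,160))):
    a=bot.camera(n)
    cv2.imwrite(f"pics/{n}2.png",cv2.resize(a[b[1]:b[1]+b[3],b[0]:b[0]+b[2],::-1],(800,520),interpolation=cv2.INTER_CUBIC))
print(bot.read_position(),bot.read_clock(),bot.read_gripper_width(),bot.read_ft_force())
E
```

```text
[0.54790145 0.2843367  0.10125396] 4.5167 0.6529652652880763 [0.29446784 0.65415084 0.17955466]
```

View pics/scene2.png

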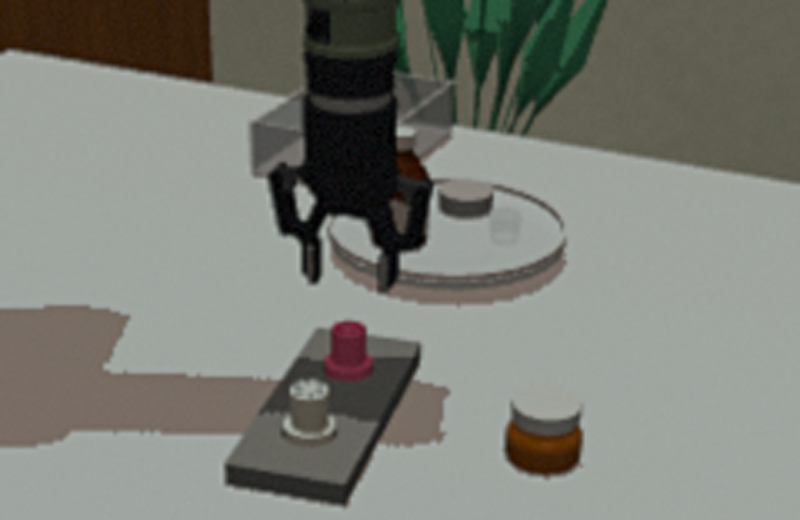

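View pics/top2.png

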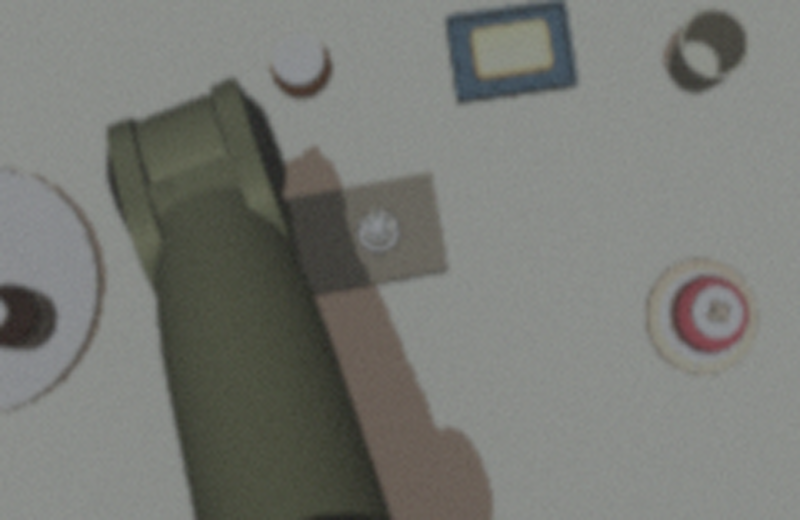

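The scene view shows the open fingers (crop 312 and 386) straddling the pink head (349). The arm hides the top view. Descending now.

```bash
python3 - <<'E'
from rob import *
import cv2
print(bot.move_linear([.547,.284,.032],speed=.08,until_force=6), bot.read_position())
n,b="scene",(260,110,120,100)
def pic(k):
    a=bot.camera(n); cv2.imwrite(f"pics/{k}.png",cv2.resize(a[b[1]:b[1]+b[3],b[0]:b[0]+b[2],::-1],(720,600),interpolation=cv2.INTER_CUBIC))
pic("d1")
bot.set_gripper(0,60); pic("d2")
print(bot.read_position(),bot.read_clock(),bot.read_gripper_width(),bot.read_ft_force())
E
```

```text
False [0.54744149 0.28417865 0.03247218]
[0.54759984 0.28427083 0.03281787] 5.9583 0.3591588732163545 [-0.11386467  0.11908289  5.41586286]
```

View pics/d1.png

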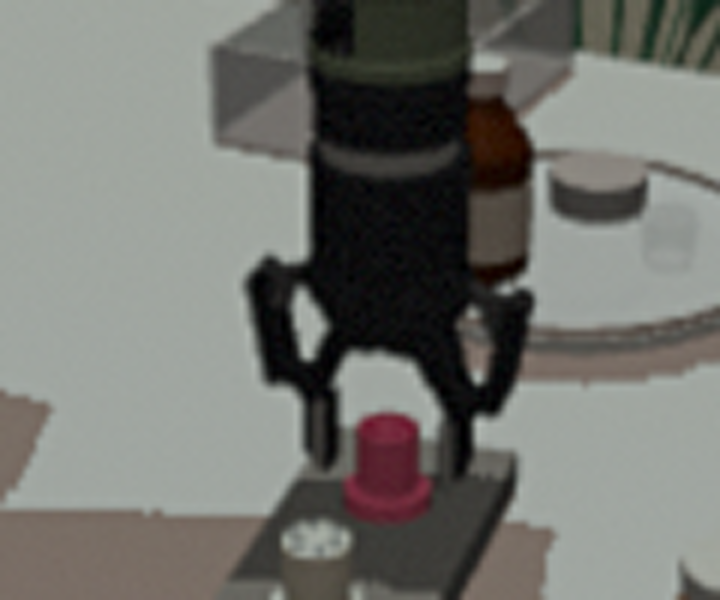

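View pics/d2.png

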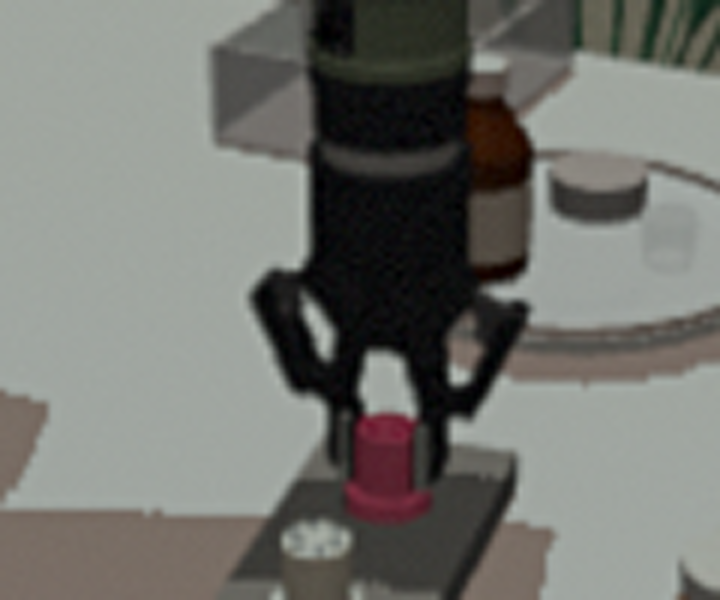

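Pink head is gripped (crop 387,455; pads either side, white head untouched at 316,555). Lifting it and carrying it above the stud.

```bash
python3 - <<'E'
from rob import *
import cv2
bot.move_linear([.5475,.2843,.16],speed=.12)
bot.wait(.15); print(bot.read_position(),bot.read_gripper_width(),bot.read_ft_force())
bot.move_pose([.480,-.163,.18],q(.166))
bot.move_linear([.480,-.163,.140],speed=.08)
bot.wait(.3)
from fit import avg
a=avg("scene",8);np.save("pics/above.npy",a)
b=(140,170,120,100)
cv2.imwrite("pics/e1.png",cv2.resize(a[b[1]:b[1]+b[3],b[0]:b[0]+b[2],::-1].astype(np.uint8),(720,600),interpolation=cv2.INTER_CUBIC))
cv2.imwrite("pics/e1top.png",bot.camera("top")[...,::-1])
print(bot.read_position(),bot.read_clock(),bot.read_gripper_width(),bot.read_ft_force())
E
```

```text
[0.54696993 0.28408436 0.15907097] 0.35848942642045406 [ 0.05148554 -0.15269336 -1.15916617]
[ 0.47999178 -0.16299826  0.14000018] 10.3833 0.35871946713553543 [ 0.24879231  0.04511158 -0.96747748]
```

View pics/e1.png

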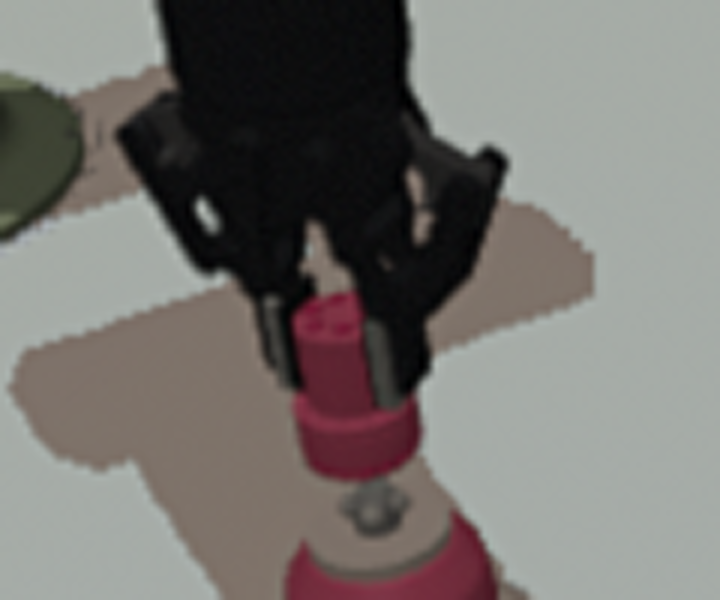

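View pics/e1top.png

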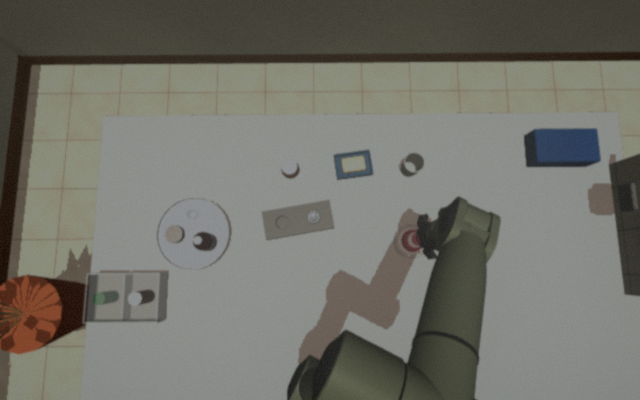

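The head is held upright. Its skirt is at crop (358,440), just above the stud tip at (375,505). Now I'll fit head and stud in this same frame for the relative offset.

```bash
cat > f2.py <<'E'
from fit import *
import sys
fn=sys.argv[1]; tz=float(sys.argv[2]); z0=tz-.0248; n="scene"
a=np.load(fn); rg=a[...,0]-a[...,1]
hx=proj(n,[[.48,-.163,z0+.011]])[0]; print("skirt px",hx)
hb=(int(hx[0])-18,int(hx[1])-4,36,15)
sk=lambda x,zz:[hull(proj(n,np.r_[circ(x[0],x[1],zz,.021),circ(x[0],x[1],zz+.022,.021)])),hull(proj(n,np.r_[circ(x[0],x[1],zz+.022,.016),circ(x[0],x[1],zz+.03,.016)]))]
sb=(176,int(proj(n,[[.48,-.163,z0]])[0][1])+8,64,0); sb=(176,254,64,52)
def mm(x):
    sh=hull(proj(n,circ(x[0],x[1],.080,.025)));
    body=hull(np.vstack([proj(n,circ(x[0],x[1],x[2]+dz*x[4],x[3]*np.sqrt(1-dz*dz))) for dz in np.linspace(-.95,.95,15)]))
    return raster([body,sh],sb,[1,0])
x,f=opt(crop(rg,sb),mm,[.48,-.162,.0505,.0362,.0405],[.006,.006,.008,.004,.008]); print("stud",x.round(4),round(f,3)); s=x[:2]
W=crop(rg,hb).copy()
for zz in(z0,):
    x,f=opt(W,lambda x:raster(sk(x,zz),hb,[1,1]),[.48,-.163],[.008,.008]); print("head",x.round(4),round(f,3),"move by",(s-x).round(4))
o=np.clip(a*1.3,0,255).astype(np.uint8)[...,::-1].copy()
K=6;b=(140,190,120,100); o=cv2.resize(o[b[1]:b[1]+b[3],b[0]:b[0]+b[2]],None,fx=K,fy=K,interpolation=cv2.INTER_CUBIC)
dr=lambda p,c: cv2.polylines(o,[((p-[b[0],b[1]]+.5)*K).round().astype(np.int32).reshape(-1,1,2)],True,c,1,cv2.LINE_AA)
for p in sk(x,z0): dr(p,(0,255,0))
dr(proj(n,circ(*s,.08,.025)),(255,255,0)); dr(proj(n,circ(*s,.0885,.0123)),(255,0,0)); dr(proj(n,circ(*s,.096,.006)),(0,255,255))
cv2.imwrite(sys.argv[3],o)
E
python3 f2.py pics/above.npy .140 pics/ov1.png
```

```text
skirt px [198.91560705 239.94476855]
stud [ 0.4839 -0.1655  0.0506  0.0365  0.0397] 0.106
head [ 0.4784 -0.1609] 0.22 move by [ 0.0055 -0.0046]
```

View pics/ov1.png

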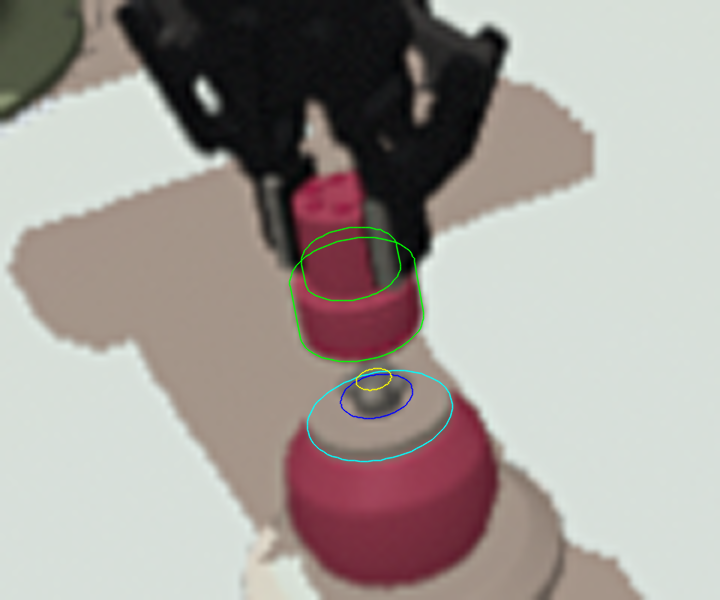

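```bash
sed -i 's/rg=a\[...,0\]-a\[...,1\]/rg=np.clip((a[...,0]-a[...,1])\/(a.sum(2)+20),0,.2)/; s/hb=(int(hx\[0\])-18,int(hx\[1\])-4,36,15)/hb=(int(hx[0])-18,int(hx[1])-1,36,12)/; s/sh=hull(proj(n,circ(x\[0\],x\[1\],.080,.025)));/sh=hull(proj(n,np.r_[circ(x[0],x[1],.080,.025),circ(x[0],x[1],.080-abs(x[5]),.025)]))/; s/.0362,.0405\],\[.006,.006,.008,.004,.008\]/.0362,.0405,.003],[.006,.006,.008,.004,.008,.003]/' f2.py
python3 f2.py pics/above.npy .140 pics/ov2.png; sed 's/n="scene"/n="scene"/' f2.py >/dev/null
cat > f3.py <<'E'
from fit import *
def ana(n,a,sb):
    rg=np.clip((a[...,0]-a[...,1])/(a.sum(2)+20),0,.2)
    def mm(x):
        sh=hull(proj(n,np.r_[circ(x[0],x[1],.080,.025),circ(x[0],x[1],.080-abs(x[5]),.025)]))
        st=hull(proj(n,np.r_[circ(x[0],x[1],.080,.0085),circ(x[0],x[1],.0885,.0123),circ(x[0],x[1],.096,.006)]))
        body=hull(np.vstack([proj(n,circ(x[0],x[1],x[2]+dz*x[4],x[3]*np.sqrt(1-dz*dz))) for dz in np.linspace(-.95,.95,15)]))
        return raster([body,sh,st],sb,[1,0,0])
    x,f=opt(crop(rg,sb),mm,[.48,-.162,.0505,.0362,.0405,.003],[.006,.006,.008,.004,.008,.003]); print(n,"stud",x.round(4),round(f,3))
    hb={"top":(268,208,30,28),"scene":(308,170,32,32)}[n]
    x,f=opt(crop(rg,hb),lambda x:raster(head_polys(n,x[0],x[1],.008,.022),hb,[1,1]),[.546,.28],[.01,.01]); print(n,"pink head",x.round(4),round(f,3))
ana("top",np.load("pics/top.npy"),(388,218,46,44));ana("scene",np.load("pics/scene.npy"),(176,240,64,68))
E
python3 f3.py
```

```text
skirt px [198.91560705 239.94476855]
stud [ 0.4804 -0.162   0.046   0.0373  0.0402  0.0039] 0.042
head [ 0.4782 -0.1604] 0.044 move by [ 0.0021 -0.0015]
top stud [ 0.4781 -0.1626  0.0431  0.0355  0.0493  0.012 ] 0.015
top pink head [0.5463 0.2838] 0.02
scene stud [ 0.48   -0.1613  0.0453  0.0369  0.0411  0.0039] 0.025
scene pink head [0.5494 0.2826] 0.025
```

View pics/ov2.png

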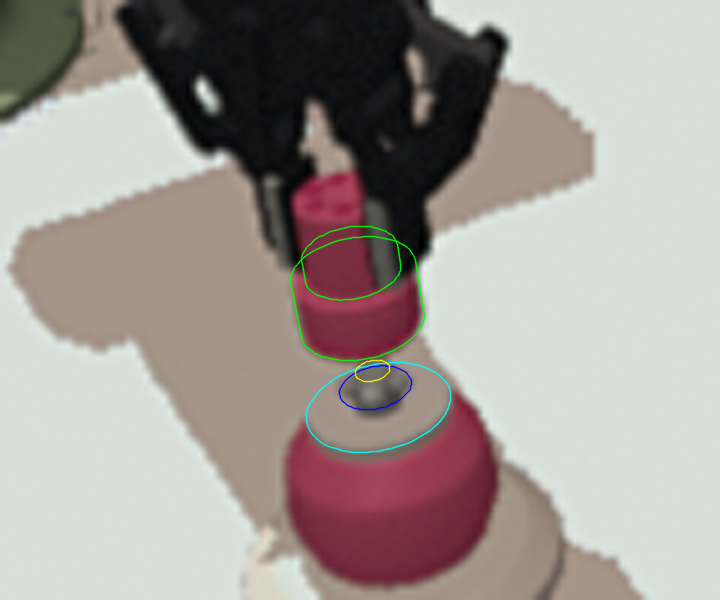

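Fits agree to about 2 mm: stud near (0.4805,-0.163) in the robot frame. Descending slowly with force sensing and watching the side force.

```bash
python3 - <<'E'
from rob import *
import cv2
bot.move_linear([.4805,-.163,.124],speed=.08)
f0=bot.read_ft_force();m0=bot.read_moment();print(f0.round(2),m0.round(3))
for z in(.1205,.1185,.117,.1155):
    h=bot.move_linear([.4805,-.163,z],speed=.02,until_force=4)
    p=bot.read_position();print(z,h,p.round(4),(bot.read_ft_force()-f0).round(2),(bot.read_moment()-m0).round(3))
    if h: break
a=np.mean([bot.camera("scene").astype(float) for _ in range(6)],0);np.save("pics/g.npy",a)
print(bot.read_clock())
E
python3 f2.py pics/g.npy .117 pics/ov3.png
```

```text
[-0.46 -0.42 -0.5 ] [ 0.008 -0.024 -0.021]
0.1205 False [ 0.4805 -0.163   0.1206] [ 0.47  0.48 -0.3 ] [-0.015  0.043  0.04 ]
0.1185 False [ 0.4804 -0.163   0.1184] [-0.31  0.36 -0.04] [0.001 0.026 0.053]
0.117 False [ 0.4805 -0.163   0.1171] [0.51 0.78 0.88] [0.084 0.126 0.039]
0.1155 False [ 0.4804 -0.163   0.1156] [-0.86  0.66  3.62] [ 0.135  0.315 -0.062]
12.1083
skirt px [200.53550389 248.73914033]
stud [ 0.4821 -0.1635  0.0462  0.0372  0.0397  0.0037] 0.163
head [ 0.4802 -0.1614] 0.113 move by [ 0.0019 -0.0021]
```

View pics/ov3.png

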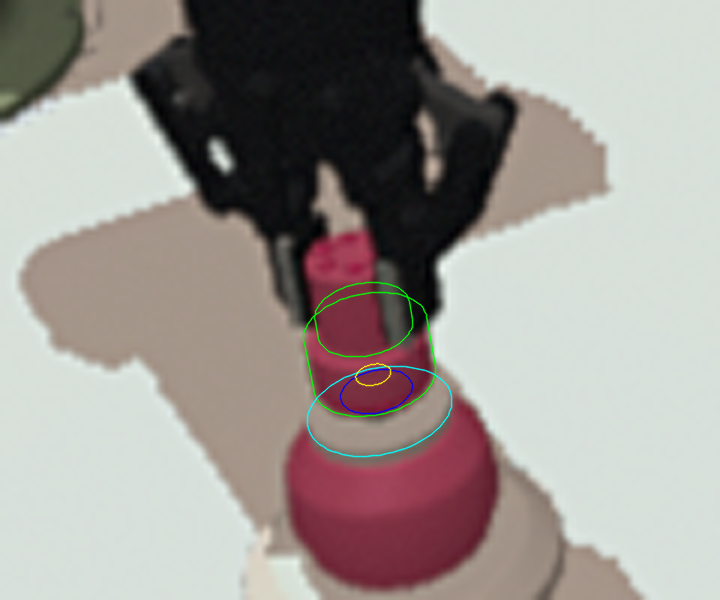

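```bash
python3 - <<'E'
from rob import *
def rd():
    F=[];M=[]
    for _ in range(5):
        F.append(bot.read_ft_force());M.append(bot.read_moment());bot.wait(.03)
    return np.mean(F,0).round(2),np.std(F,0).round(2),np.mean(M,0).round(3)
print(*rd())
# probe sideways 1.5 mm along +-camera dir
p0=np.array([.4805,-.163,.1155])
for d in([.0015,-.0015],[0,0],[-.0015,.0015]):
    bot.move_linear(p0+[*d,0],speed=.02);print(d,*rd())
bot.move_linear(p0,speed=.02)
print(bot.read_clock())
E
```

```text
[-1.52  0.93  3.44] [0.22 0.41 0.74] [ 0.159  0.275 -0.001]
[0.0015, -0.0015] [-3.78  2.53  4.05] [0.53 0.28 0.65] [0.618 0.889 0.009]
[0, 0] [-1.44  1.02  2.96] [0.52 0.98 0.43] [0.233 0.413 0.028]
[-0.0015, 0.0015] [-0.64  0.34  1.39] [0.52 0.58 0.36] [-0.     0.171 -0.008]
13.8083
```

The side force falls towards (-x,+y), so the stud lies that way. I'll probe further to find the balance point.

```bash
python3 - <<'E'
from rob import *
def rd():
    F=[]
    for _ in range(6):
        F.append(bot.read_ft_force());bot.wait(.02)
    return np.mean(F,0).round(2),bot.read_moment().round(2)
p0=np.array([.4805,-.163,.1155])
for d in([-.0035,.0035],[-.0025,.0025],[-.0005,.004],[-.004,.000]):
    bot.move_linear(p0+[*d,0],speed=.02);print(d,*rd())
bot.move_linear(p0+[-.002,.002,0],speed=.02);print(*rd())
print(bot.read_clock())
E
```

```text
[-0.0035, 0.0035] [ 1.78 -1.4   1.34] [-0.31 -0.35  0.06]
[-0.0025, 0.0025] [ 1.78 -1.16  2.1 ] [-0.25 -0.38 -0.  ]
[-0.0005, 0.004] [-1.01 -2.93  2.41] [-0.72  0.35  0.  ]
[-0.004, 0.0] [2.25 0.77 1.71] [ 0.19 -0.65 -0.  ]
[ 1.5  -0.52  1.6 ] [-0.2  -0.39  0.04]
15.9417
```

Force balance puts the stud at about (0.4792,-0.1617), matching the top-camera estimate. Pressing down there.

```bash
python3 - <<'E'
from rob import *
def rd():
    F=[]
    for _ in range(5):
        F.append(bot.read_ft_force());bot.wait(.02)
    return np.mean(F,0).round(2)
xy=[.4792,-.1617]
bot.move_linear([*xy,.1158],speed=.02);print(rd())
for z in(.112,.109,.106,.104,.1025,.101,.1):
    h=bot.move_linear([*xy,z],speed=.025,until_force=14);print(z,h,bot.read_position().round(4),rd())
    if h or rd()[2]>10: break
a=np.mean([bot.camera("scene").astype(float) for _ in range(4)],0);np.save("pics/h.npy",a)
print(bot.read_clock(),bot.read_gripper_width())
import cv2
b=(140,190,120,100);cv2.imwrite("pics/h1.png",cv2.resize(np.clip(a*1.3,0,255)[b[1]:b[1]+b[3],b[0]:b[0]+b[2],::-1].astype(np.uint8),(720,600),interpolation=cv2.INTER_CUBIC))
E
```

```text
[ 0.93 -0.14  1.24]
0.112 False [ 0.4788 -0.1615  0.1116] [ 0.39 -0.23 -1.1 ]
0.109 False [ 0.4785 -0.1612  0.1082] [ 0.19 -0.14 -5.33]
0.106 False [ 0.4792 -0.1618  0.1061] [-0.39 -0.16 -2.2 ]
0.104 False [ 0.4797 -0.1619  0.1043] [ 0.24 -0.3   1.12]
0.1025 False [ 0.4797 -0.1619  0.1029] [0.1  0.04 3.99]
0.101 False [ 0.4797 -0.1619  0.1014] [-0.42 -0.13  6.78]
0.1 False [ 0.4797 -0.1619  0.1006] [-0.42 -0.18  8.31]
19.475 0.36014293199592934
```

View pics/h1.png

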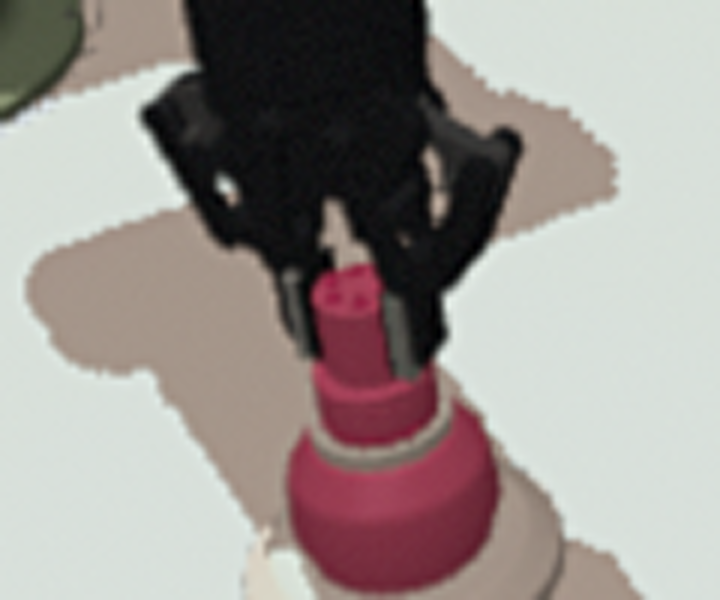

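The head is on the shoulder: it shows as an even white ring around the skirt at crop (375,440). The force dipped at the click and then rose about 2 N/mm, which is the stand's spring. I'll trim to about 10 N, check that it holds, and hand in.

```bash
python3 - <<'E'
from rob import *
def rd():
    F=[]
    for _ in range(6):
        F.append(bot.read_ft_force());bot.wait(.05)
    return np.mean(F,0).round(2)
bot.move_linear([.4797,-.1619,.0993],speed=.02);print(bot.read_position().round(4),rd())
bot.wait(1);print(bot.read_position().round(4),rd(),bot.read_gripper_width(),bot.read_clock())
np.save("pics/i.npy",np.mean([bot.camera("scene").astype(float) for _ in range(4)],0))
E
cat > f4.py <<'E'
from fit import *
# head vs shoulder offset, home: both sink equally; compare skirt rg-edge with shoulder via overlay
a=np.load("pics/i.npy");n="scene";sx=.0045
o=np.clip(a*1.3,0,255).astype(np.uint8)[...,::-1];b=(170,225,70,60);K=10
o=cv2.resize(o[b[1]:b[1]+b[3],b[0]:b[0]+b[2]],None,fx=K,fy=K,interpolation=cv2.INTER_CUBIC)
for x,y in((.481,-.1625),):
  for z,r in((.08-sx,.025),(.08-sx,.021),(.102-sx,.021)):
    p=proj(n,circ(x,y,z,r));cv2.polylines(o,[((p-[b[0],b[1]]+.5)*K).round().astype(np.int32).reshape(-1,1,2)],True,(0,255,0),1,cv2.LINE_AA)
cv2.imwrite("pics/i1.png",o)
E
python3 f4.py
```

```text
[ 0.4797 -0.1619  0.0999] [-1.42  0.58  9.81]
[ 0.4797 -0.162   0.1   ] [-2.14  0.38  9.85] 0.3583669187337938 21.325
```

View pics/i1.png

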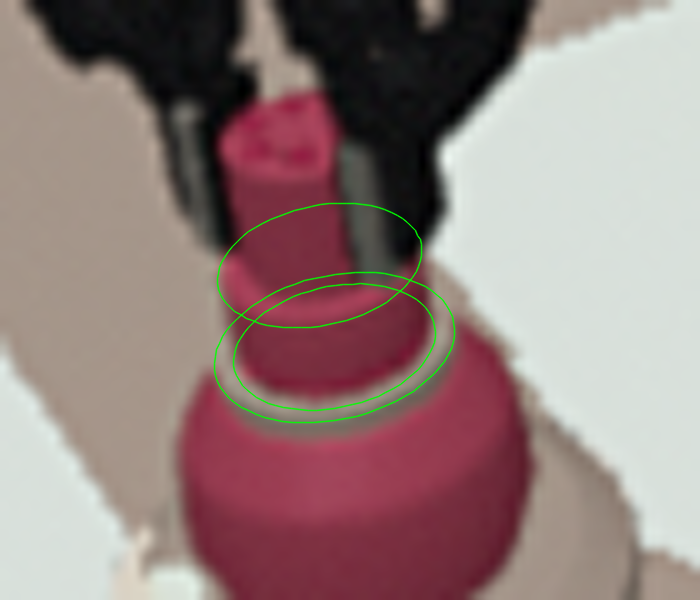

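```bash
python3 - <<'E'
from rob import *
print(bot.read_ft_force().round(2),bot.read_gripper_width(),bot.read_clock())
bot.close_job()
E
```

```text
[-1.59  0.64 10.14] 0.3580640317648445 21.525
the job is handed in; nothing more can be done
```

I took the pink head from its cavity, set it over the stud and pressed it past the snap. I handed the job in at 21.5 s, still gripping and pressing; no verdict was reported.

**Last checks**
- **Click and seating:** the vertical force dipped to about −5 N at the click. It crossed zero at a tool height of about 0.1045 m, near the expected home height of 0.1048 m. From there it rose about 2 N/mm, as the sprung stand should.
- **Pressing:** the force held at 9.8 to 10.1 N for over a second. The tool height of 0.100 m puts the massager about 4.5 mm down, but I worked that out and did not read the joint.
- **Grip:** the opening stayed at 0.358 with the grip force set to 60 N. I did not measure the force of the fingers on the head.

**What disagreed**
- **Stud position:** the fits from the scene camera and the top camera differed by 2 to 4 mm. I settled it by balancing the side forces at the stud, which matched the top camera.
- **Final picture:** the skirt's lower edge appears about 1 pixel (2 to 3 mm) higher than my model. The same bias showed while the head was in the air, so I put it down to a rounded edge.
- **Side force:** about 1.5 to 2 N remained at the end.

I did not take a last picture of the white head, jar, soap dish, tumbler or turntable. They looked unmoved in the last wide picture, taken just before lowering the head, and the arm stayed at the stud after that.

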